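# Roll a laser tube into its V-block

## Task

Roll the laser tube across the table by pushing on its side, up the ramp and into the groove of the V-block; then push on its free end to slide it along the groove until its other end is fully home against the end stop. Only push it: do not pick it up or carry it. Leave everything else on the table where it is, and finish with the hand clear.

Things in the scene. Friction and masses are not known exactly. Their poses are not given: they have to be found in the camera images.
- tube: Laser tube: loose cylinder, 44 mm diameter, 180 mm long, white with black end bands, about 0.45 kg, lying on its side. Origin at its centre, 22 mm above the table at the start; its x is the axis, y and z turn as it rolls. Starts on the V-block's ramp (-y) side, 130-180 mm from the groove, within 0.12 rad of parallel, 20-40 mm short of home along it. Smooth: friction about 0.35; may roll ahead of the finger.
- vblock: V-block, aluminium, fixed, 150 mm long. Origin on the table below the groove bottom, mid-length; x along the groove to the end stop, y across it in the rolling direction. Ramp from table level at y=-77 mm up to the ridge. 90 degree groove, bottom 3 mm above the table; back face rises to 35 mm at y=32, behind it a ledge 19 mm high to y=50. The end x=-75 mm is open, only bare table beyond.
- vblock_ridge (a point): Mid-length of the ridge between ramp and groove: y=-17 mm from the groove bottom, 20 mm above the table. The tube's axis passes 42 mm above the table here, then the tube drops into the groove by itself.
- vblock_stop (a point): Centre of the end stop's face, x=75 mm from the block's origin, 34 mm above the table. The stop is an upright plate 12 mm thick, 48 mm high, from y=-24 to 32 mm; the tube's end face must meet it.
- vblock_home (a point): Where the tube's centre is when home: x=-15 mm from the block's origin, over the groove bottom, 34 mm above the table. The tube's free end is then at x=-105 mm, reaching 30 mm past the block's open end.
- mirror_mount: Bystander, to be left alone: small round mirror mount on a black post and 50 x 70 mm foot, 100 mm tall, standing behind the high wall of the V-block. Origin at the centre of its underside.
- lens_mount: Bystander, to be left alone: round lens mount on a black post and 50 x 70 mm foot, 110 mm tall, standing beyond the end of the lane between tube and V-block. Origin at the centre of its underside.
- post_holder: Bystander, to be left alone: upright black post holder, 25 mm thick, 86 mm tall, standing some way behind the tube. Origin at the centre of its underside.
- optics_case: Bystander, to be left alone: flat grey plastic case, 70 x 70 x 25 mm. Origin at the centre of its underside.
- lens_ring: Bystander, to be left alone: black ring lying flat, 54 mm across, 12 mm high. Origin at the centre of its underside.
- screen_stand: Bystander, to be left alone: white screen 100 mm wide in an aluminium foot, 125 mm tall. Origin at the centre of its underside.
- driver: Bystander, to be left alone: screwdriver lying on the table, 160 mm long. Origin at the centre of its underside.
Mind the look-alikes: they are no part of the job. There is more than one size of the tube; the one meant has the size given above.

How it is judged (in metres and radians):
On the way, in this order (a step that is already met when the one before it is completed fails the run):
1. the tube has been rolled: it has turned more than 45 degrees about its axis (angle between tube's own z axis and vertical above 0.8 rad).
2. the tube lies in the groove, on both faces (y of tube in the frame of vblock between -0.005 and 0.005 m and z of tube in the frame of vblock between 0.03 and 0.038 m and angle between the x axis of tube and the x axis of vblock, either way round below 0.06 rad), for 0.2 s.
3. the tube, still in the groove, is home against the end stop (all of step 2 and x of tube in the frame of vblock between -0.019 and -0.011 m), for 0.2 s.
At the end, for the whole second after the job is handed in: The tube lies at rest in the groove (axis within 5 mm of the groove's centre plane and 30 to 38 mm above the table, within 0.06 rad of the groove's direction) with its end within 4 mm of the end stop (all of step 3 and linear speed of tube below 0.01 m/s and angular speed of tube below 0.2 rad/s); the robot touches nothing.
It fails at once if the tube is lifted or carried: more than 10 mm above its rolling height (height (world z) of tube above 0.052 m or (y of tube in the frame of vblock below -0.085 m and height (world z) of tube above 0.032 m)).
It fails at once if a bystander is shifted by more than 15 mm (distance of any of mirror_mount, lens_mount, post_holder, optics_case, lens_ring, screen_stand, driver from where it was at the start of the episode above 0.015 m).
It also fails if it takes over 53 s, if anything falls off the work surface, if the arm or the gripper's body presses on something with over 40 N, if the wrist force passes 120 N, or if a joint passes its speed limit or range.

## Robot

A 6-joint arm with a two-finger parallel gripper is mounted at the origin on the work surface. World frame = base frame: x ahead of the robot, y to its left, z up, the work surface at z = 0. Lengths are in mm, angles in rad, forces in N, time in s.
With the tool pointing down it reaches from about 350 to 975 mm from the base axis. Payload 7.1 kg.
Tool frame: the origin (TCP) lies at the very end of the fingers, on their centre line; the grasp point (between the pads) lies 19 mm behind it; y points along the fingers, x is the direction in which the jaws open and shut, and the axes are right-handed (so a half turn about y gives the same grasp; the last joint's range is limited). The gripper opens to 88 mm and grips with 3 to 60 N. Pads are 20 mm wide; open, the fingers measure 115 mm over their backs; the gripper's body (75 mm by 178 mm) begins 61 mm behind the grasp point.
Start: joints at [1.211, 0.423, 1.63, -0, 1.089, -0.019], TCP at [208.869, 589.049, 191.575] pointing down, gripper open.
Joint ranges: [-3, 3], [-0.9, 2.11], [0.09, 2.58], [-1.31, 4.45], [0.11, 2.69], [-2.54, 2.54]. Speed limits (rad/s): [2.39, 2.39, 3.01, 3.14, 3.14, 3.14].

## Interface

Orientations are given as a rotation vector (axis times angle).
In Python, from workcell import ctrl gives the robot as it stands. The module is installed in compiled form; this text tells all that it offers.
- The arm moves only by the tool jog_arm, never from a script. Its argument "steps" is a list of rows, each an object with "turn": the turn, a rotation vector about the world's x, y, z scaled (see below), a list of three; "dp": the shift along the world's x, y, z scaled (see below), a list of three; "claw": the opening, from 0 (shut) to 1 (fully open). In form: [{"turn": [wx, wy, wz], "dp": [x, y, z], "claw": claw}, ...]. A call has 1 to 12 rows; each row is the pose to reach, as a shift and turn from the pose measured when the call began, turning the shorter way round; what a row does not reach only later rows make up. The controller multiplies each number of a shift by 80 mm and each number of a turn by pi rad. A row lasts 1/12 s, in which the tool goes at most 41.7 mm and 7.16 degrees, less where a joint would pass 70% of its speed; a pose out of reach is approached as far as the arm can. A call with a number of a shift or a turn outside -1 to 1 is refused whole. A call with a gripper value outside its range is refused whole. The fingers move at their own pace and stop on an object; the grip force is fixed at half the most. Time passes only in rows, so rows that repeat a pose let the fingers close. It gives the time, the measured TCP pose, the force and the opening at its end, in the units of the state.
- ctrl.get_obs(): the state, without advancing time (a new reading comes with each control period).
- ctrl.get_image(name): name is "scene" or "top"; returns a dict with "img" (420x560x3 uint8, red, green, blue), "range_z" (420x560 float32, mm along the optical axis (not along the pixel's ray), 0 where there is no reading), "fovy" (degrees; the focal length in pixels is half the picture's height over the tangent of half this angle, whatever the lens; pixels are square), "cx", "cy" (the principal point, pixels), "camera_from_world" (4x4, takes a point from world to camera coordinates). Camera axes: x right, y down, z forward; pixel columns grow to the right and rows downward; lengths in mm; the calibration is good to about 2 mm. A picture is of the moment at which its call begins.
- ctrl.close_job(): hands the job in, once; it reports no verdict.
The state is a dict: "t": time; "qpos": joint angles; "qvel": joint speeds; "joint_torque": joint torques, N m; "ee_pos": TCP position; "orientation": TCP orientation; "ft_force": force on the tool from outside, world axes, zero at the start; "moment": the same for the moment, N m; "width": finger opening in mm.
Only numpy, scipy, OpenCV 4.12 (cv2) and the standard library are available. Lean on these libraries where they do the work, as an engineer would, in place of code of your own. Each camera call takes 0.05 s, during which the arm holds its last target.

## Working session

There is one attempt and no reset: what is moved stays moved. The work goes in short steps, Python scripts to look and compute and a tool call to move; the robot and the scene stay as the last step left them, time stands still between calls to the robot, and variables do not carry over. Pictures are saved under pics/ and viewed, and the job is handed in when it is done.

Besides the shell and the picture viewer there is one more tool, called after ">>>" as a command line: name --argument value ..., lists and objects as JSON in quotes. jog_arm: Moves the arm, as the interface text tells. Its arguments: {"type":"object","properties":{"steps":{"type":"array","items":{"type":"object","properties":{"turn":{"type":"array","items":{"type":"number"}},"dp":{"type":"array","items":{"type":"number"}},"claw":{"type":"number"}}}}},"required":["steps"]}

```bash
mkdir -p pics; cat > h.py <<'E'
import numpy as np, cv2
from workcell import ctrl
def grab(name,fn=None):
    d=ctrl.get_image(name); 
    np.savez(f'pics/{fn or name}.npz',**d)
    cv2.imwrite(f'pics/{fn or name}.png',cv2.cvtColor(d['img'],cv2.COLOR_RGB2BGR)); return d
def load(fn): return dict(np.load(f'pics/{fn}.npz'))
def K(d):
    f=210/np.tan(np.radians(float(d['fovy']))/2); return f,float(d['cx']),float(d['cy'])
def world(d,u,v,z=None):
    f,cx,cy=K(d); T=np.linalg.inv(d['camera_from_world'])
    r=np.array([(u-cx)/f,(v-cy)/f,1.])
    if z is None:
        Z=float(d['range_z'][int(round(v)),int(round(u))]); return T[:3,:3]@(r*Z)+T[:3,3]
    w=T[:3,:3]@r; s=(z-T[2,3])/w[2]; return T[:3,3]+s*w
def cloud(d):
    f,cx,cy=K(d); T=np.linalg.inv(d['camera_from_world'])
    v,u=np.mgrid[0:420,0:560]; Z=d['range_z']
    P=np.stack([(u-cx)/f*Z,(v-cy)/f*Z,Z],-1)
    return P@T[:3,:3].T+T[:3,3]
def pix(d,p):
    f,cx,cy=K(d); q=d['camera_from_world']@np.append(p,1); return q[0]/q[2]*f+cx,q[1]/q[2]*f+cy
def crop(d,x0,y0,x1,y1,s,fn):
    cv2.imwrite(f'pics/{fn}.png',cv2.resize(cv2.cvtColor(d['img'][y0:y1,x0:x1],cv2.COLOR_RGB2BGR),None,fx=s,fy=s,interpolation=cv2.INTER_CUBIC))
E
python3 - <<'E'
from h import *
for n in('top','scene'):
    d=grab(n,n+'0'); print(n,d['fovy'],d['cx'],d['cy'],np.round(d['camera_from_world'],3).tolist())
print(ctrl.get_obs())
E
```

```text
top 53.03928764924025 287.5227029139428 207.52498788565435 [[-0.001, -1.0, -0.026, 1.166], [-0.999, 0.003, -0.048, 589.831], [0.048, 0.026, -0.999, 1136.325], [0.0, 0.0, 0.0, 1.0]]
scene 57.71435837022934 282.85468051984776 213.18884987098744 [[0.395, 0.919, 0.005, -209.448], [0.77, -0.328, -0.548, -424.209], [-0.502, 0.22, -0.836, 1348.788], [0.0, 0.0, 0.0, 1.0]]
{'t': 0.1, 'qpos': array([ 1.21097786e+00,  4.23760567e-01,  1.63059723e+00,  1.87605630e-07,
        1.08857656e+00, -1.89713598e-02]), 'qvel': array([ 5.99116949e-05, -1.61437309e-03, -3.50793190e-03,  2.42995258e-04,
       -6.13657808e-04,  4.09157093e-06]), 'joint_torque': array([ 3.72009736e-04, -5.45613778e+01, -2.74325538e+01,  6.45027612e-02,
        1.88036769e-02,  2.12198574e-05]), 'ee_pos': array([208.70039663, 588.56259042, 190.88827892]), 'orientation': array([-1.35216067, -0.95373899,  0.95557647]), 'ft_force': array([-0.76973828, -1.02731365, -0.24122484]), 'moment': array([-0.01103701, -0.00370941,  0.03800942]), 'width': 87.36541529566136}
```

View pics/top0.png

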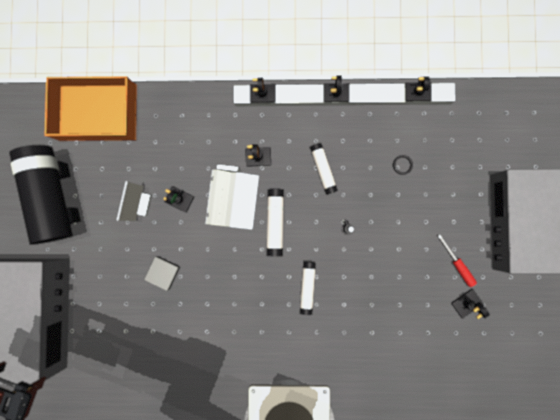

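View pics/scene0.png

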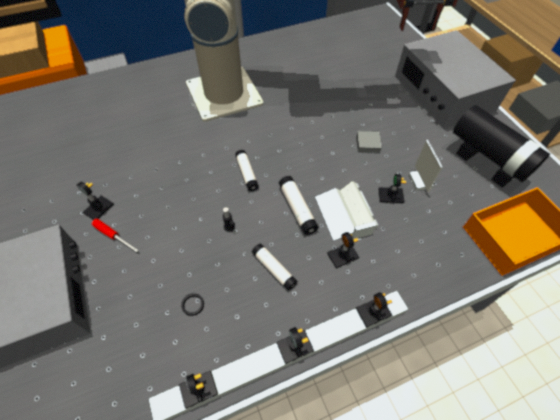

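```bash
python3 - <<'E'
from h import *
d=load('top0'); crop(d,190,140,350,260,5,'c1')
P=cloud(d)
for (u,v) in [(275,193),(275,222),(275,251),(323,168),(308,287),(228,168),(212,200),(220,200),(217,200),(232,200),(245,200),(300,220)]:
    print((u,v),np.round(P[v,u],1))
for v in (185,200,215):
  print(v,[(u,int(P[v,u,1]),int(P[v,u,2])) for u in range(200,265,2)])
E
```

```text
(275, 193) [627.5  32.7  41.7]
(275, 222) [549.9  32.3  48.8]
(275, 251) [473.1  32.6  44.6]
(323, 168) [695.1 -96.2  34.6]
(308, 287) [377.  -54.7  32.8]
(228, 168) [694.  157.7  51. ]
(212, 200) [610.  204.2  30.9]
(220, 200) [610.6 184.3  21. ]
(217, 200) [610.5 192.1  22.8]
(232, 200) [610.5 151.6  19.5]
(245, 200) [611.3 117.7   6.3]
(300, 220) [556.  -34.   -3.2]
185 [(200, 244, -1), (202, 238, 2), (204, 234, -4), (206, 227, 2), (208, 221, 1), (210, 212, 20), (212, 205, 25), (214, 199, 30), (216, 192, 34), (218, 188, 28), (220, 183, 25), (222, 179, 17), (224, 175, 11), (226, 169, 10), (228, 165, 4), (230, 159, 3), (232, 152, 13), (234, 145, 24), (236, 141, 16), (238, 135, 19), (240, 130, 12), (242, 125, 10), (244, 120, 10), (246, 114, 8), (248, 109, 9), (250, 103, 7), (252, 98, 5), (254, 93, 2), (256, 87, 1), (258, 82, 0), (260, 76, -1), (262, 71, 0), (264, 65, 0)]
200 [(200, 244, 0), (202, 238, 1), (204, 233, -4), (206, 227, -1), (208, 217, 21), (210, 210, 26), (212, 204, 30), (214, 198, 31), (216, 194, 26), (218, 189, 22), (220, 184, 21), (222, 179, 15), (224, 175, 10), (226, 170, 6), (228, 165, 2), (230, 157, 14), (232, 151, 19), (234, 146, 18), (236, 141, 15), (238, 135, 16), (240, 130, 13), (242, 124, 13), (244, 120, 9), (246, 114, 9), (248, 109, 9), (250, 104, 4), (252, 98, 0), (254, 93, -1), (256, 87, 0), (258, 82, 0), (260, 76, 0), (262, 71, 0), (264, 65, -2)]
215 [(200, 243, 0), (202, 238, 0), (204, 232, 1), (206, 221, 24), (208, 215, 26), (210, 209, 31), (212, 203, 34), (214, 198, 30), (216, 194, 22), (218, 189, 20), (220, 185, 14), (222, 180, 9), (224, 175, 7), (226, 170, 6), (228, 163, 11), (230, 157, 17), (232, 151, 20), (234, 145, 20), (236, 141, 12), (238, 136, 12), (240, 130, 11), (242, 125, 10), (244, 120, 7), (246, 115, 3), (248, 109, 4), (250, 104, 2), (252, 98, 3), (254, 93, 2), (256, 87, 0), (258, 82, 1), (260, 76, 2), (262, 71, 0), (264, 65, 2)]
```

View pics/c1.png

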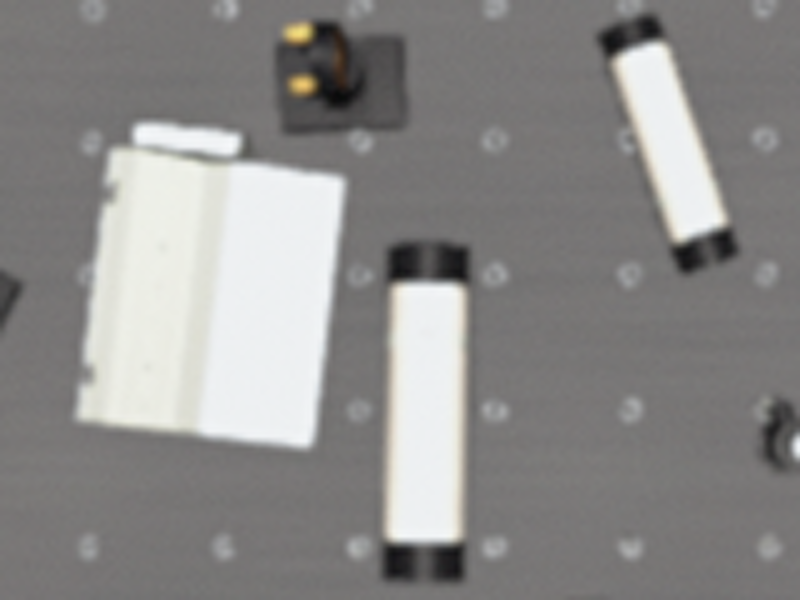

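```bash
cat > fit.py <<'E'
from h import *
from scipy.optimize import minimize
from scipy.ndimage import median_filter
def hmap(x,y):
    z=np.zeros_like(x)
    ins=(x>-75)&(x<75)
    r=(y>-77)&(y<-17); z=np.where(ins&r,20*(y+77)/60,z)
    g=(y>=-17)&(y<=32); z=np.where(ins&g,3+np.abs(y),z)
    z=np.where(ins&(y>32)&(y<50),19,z)
    st=(x>=75)&(x<87)&(y>-24)&(y<32); z=np.where(st,48,z)
    return z
def fitv(d,p0=(600,165,-.12)):
    P=cloud(d)[140:250,190:270].reshape(-1,3)
    P=P[np.isfinite(P).all(1)&(P[:,2]>-20)&(P[:,2]<70)]
    P=P[(np.hypot(P[:,0]-600,P[:,1]-155)<125)]
    def c(p):
        cth,s=np.cos(p[2]),np.sin(p[2]); dx=P[:,0]-p[0]; dy=P[:,1]-p[1]
        x=cth*dx+s*dy; y=-s*dx+cth*dy
        m=(y>-85)
        e=np.abs(P[:,2]-hmap(x,y))
        return np.sum(np.minimum(e,15)[m])/1+ 1.5*np.sum(~m)
    best=None
    for a in(-.2,-.16,-.12,-.08,-.04):
        r=minimize(c,(p0[0],p0[1],a),method='Nelder-Mead',options=dict(initial_simplex=[(p0[0],p0[1],a),(p0[0]+15,p0[1],a),(p0[0],p0[1]+15,a),(p0[0],p0[1],a+.05)],maxiter=800))
        if best is None or r.fun<best.fun: best=r
    return best
if __name__=='__main__':
    d=load('top0'); r=fitv(d); print(r.x,r.fun)
    p=r.x; c,s=np.cos(p[2]),np.sin(p[2]); R=np.array([[c,-s],[s,c]])
    im=cv2.resize(cv2.cvtColor(d['img'][140:260,190:350],cv2.COLOR_RGB2BGR),None,fx=5,fy=5,interpolation=cv2.INTER_CUBIC)
    def ln(a,b,z1,z2,col):
        q=[]
        for (pt,z) in((a,z1),(b,z2)):
            w=R@np.array(pt,float)+p[:2]; u,v=pix(d,[*w,z]); q.append((int((u-190+.5)*5),int((v-140+.5)*5)))
        cv2.line(im,q[0],q[1],col,1)
    for y,z in((-77,0),(-17,20),(0,3),(32,35),(50,19)): ln((-75,y),(75,y),z,z,(0,0,255))
    ln((-75,-77),(-75,-17),0,20,(0,0,255)); ln((75,-77),(75,-17),0,20,(0,0,255)); ln((87,-24),(87,32),48,48,(0,255,0)); ln((75,-24),(75,32),48,48,(0,255,0))
    cv2.imwrite('pics/ov1.png',im)
    np.save('vb.npy',p)
    # tube
    P=cloud(d)[180:262,260:292].reshape(-1,3); m=(P[:,2]>12); Q=P[m]
    top=Q[Q[:,2]>20]; 
    c0=Q[:,:2].mean(0); U,S,V=np.linalg.svd(Q[:,:2]-c0); ax=V[0]*np.sign(V[0,0])
    t=(Q[:,:2]-c0)@ax; print('tube',c0,np.arctan2(ax[1],ax[0]),np.percentile(t,[0.5,99.5]),Q[:,2].max(),np.median(top[:,2]))
    # in block frame
    print('tube in vb',R.T@(c0-p[:2]))
E
python3 fit.py
```

```text
[ 6.15145928e+02  1.67300691e+02 -1.18166369e-01] 13180.594575102115
tube [550.06032582  32.73379436] -0.011275544390872062 [-88.18956492  88.32747668] 1162.785599830166 41.005411451236796
tube in vb [ -48.76742473 -141.30153407]
```

View pics/ov1.png

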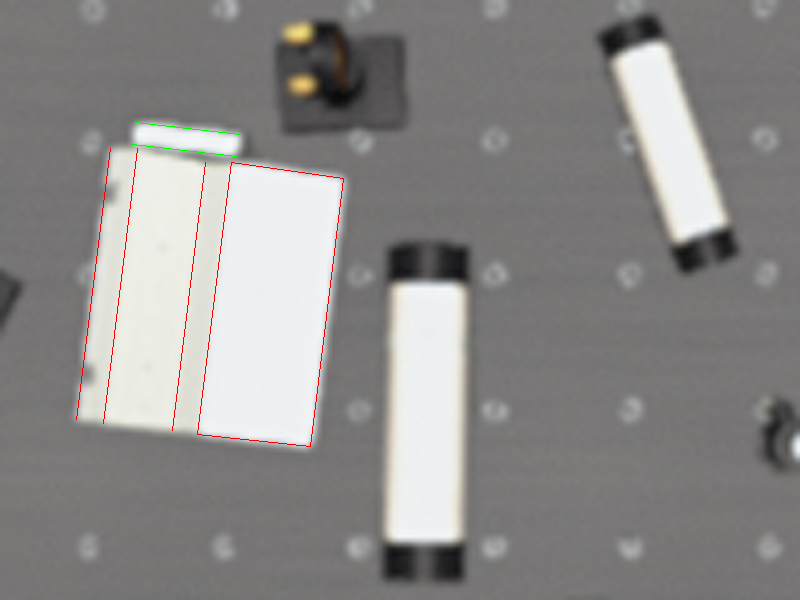

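```bash
python3 - <<'E'
from h import *
p=np.load('vb.npy'); c,s=np.cos(p[2]),np.sin(p[2]); R=np.array([[c,-s],[s,c]])
d=load('top0'); P=cloud(d)
for n,(u0,v0,u1,v1) in dict(lens=(240,140,275,170),post=(335,215,360,240),case=(140,250,185,295),mirror=(160,180,195,215)).items():
    Q=P[v0:v1,u0:u1].reshape(-1,3); Q=Q[np.isfinite(Q).all(1)&(Q[:,2]>8)&(Q[:,2]<140)]
    print(n,Q[:,:2].min(0),Q[:,:2].max(0),Q[:,2].max(),(R.T@(Q[:,:2].mean(0)-p[:2])))
E
```

```text
lens [707.04457041  48.16483   ] [772.23408121 117.32843816] 110.15701091315555 [124.63210983 -72.4059942 ]
post [ 517.35259043 -175.34546823] [ 554.86127352 -148.68789884] 89.6527909320721 [ -41.88554442 -333.52195611]
case [366.32796212 298.52106868] [457.34636763 389.35047796] 32.8791638150326 [-221.83918189  149.17158525]
mirror [578.43871142 261.29363099] [650.5728916  341.23809123] 96.46418214665118 [-16.06244272 126.95755494]
```

```bash
cat >> h.py <<'E'
from scipy.spatial.transform import Rotation as Ro
VB=np.load('vb.npy'); th=VB[2]; RV=np.array([[np.cos(th),-np.sin(th)],[np.sin(th),np.cos(th)]])
def v2w(x,y): return RV@np.array([x,y])+VB[:2]
def w2v(p): return RV.T@(np.array(p[:2])-VB[:2])
def st():
    o=ctrl.get_obs(); R=Ro.from_rotvec(o['orientation']).as_matrix()
    print('t',round(o['t'],2),'pos',o['ee_pos'].round(1),'vb',w2v(o['ee_pos']).round(1),'jawx',R[:,0].round(3),'ty',R[:,1].round(3),'F',o['ft_force'].round(1),'w',round(o['width'],1)); return o,R
def turnto(R,jawang):
    # target: tool y down, jaw x at angle
    x=np.array([np.cos(jawang),np.sin(jawang),0]); y=np.array([0,0,-1.]); z=np.cross(x,y)
    T=np.stack([x,y,z],1); return Ro.from_matrix(T@R.T).as_rotvec()/np.pi
E
python3 - <<'E'
from h import *
o,R=st(); print(o['qpos'].round(2)); print(turnto(R,th),turnto(R,th+np.pi))
for a in [(-55,-195),(-55,-141),(-64,0),(-180,0)]: print(a,v2w(*a).round(1))
E
```

```text
t 0.1 pos [208.7 588.6 190.9] vb [-453.3  370.4] jawx [ 0.334  0.942 -0.001] ty [-0.    -0.001 -1.   ] F [-0.8 -1.  -0.2] w 87.4
[ 1.21  0.42  1.63  0.    1.09 -0.02]
[ 2.35859188e-04 -3.96346698e-04 -4.29118423e-01] [4.21236147e-04 2.50670476e-04 5.70881412e-01]
(-55, -195) [537.5 -19.9]
(-55, -141) [543.9  33.8]
(-64, 0) [551.6 174.8]
(-180, 0) [436.4 188.5]
```

>>> jog_arm --steps '[{"turn": [0,0,-0.0268],"dp": [0.26,-0.475,0],"claw": 1},{"turn": [0,0,-0.0536],"dp": [0.52,-0.95,0],"claw": 1},{"turn": [0,0,-0.0536],"dp": [0.52,-0.95,0],"claw": 1}]'

```text
t: 0.35
ee_pos: [251.4, 507.2, 189.8]
orientation: [-1.414, -0.819, 0.826]
ft_force: [0.9, -1.2, 0.1]
width: 87.6
```

>>> jog_arm --steps '[{"turn": [0,0,-0.0268],"dp": [0.26,-0.475,0],"claw": 1},{"turn": [0,0,-0.0536],"dp": [0.52,-0.95,0],"claw": 1},{"turn": [0,0,-0.0536],"dp": [0.52,-0.95,0],"claw": 1}]'

```text
t: 0.6
ee_pos: [293.9, 426.8, 189.2]
orientation: [-1.465, -0.684, 0.695]
ft_force: [0.5, -0.1, -0.3]
width: 87.9
```

>>> jog_arm --steps '[{"turn": [0,0,-0.0268],"dp": [0.26,-0.475,0],"claw": 1},{"turn": [0,0,-0.0536],"dp": [0.52,-0.95,0],"claw": 1},{"turn": [0,0,-0.0536],"dp": [0.52,-0.95,0],"claw": 1}]'

```text
t: 0.85
ee_pos: [336.6, 347.0, 188.9]
orientation: [-1.506, -0.548, 0.561]
ft_force: [0.9, 0.2, -0.2]
width: 88.0
```

>>> jog_arm --steps '[{"turn": [0,0,-0.0268],"dp": [0.26,-0.475,0],"claw": 1},{"turn": [0,0,-0.0536],"dp": [0.52,-0.95,0],"claw": 1},{"turn": [0,0,-0.0536],"dp": [0.52,-0.95,0],"claw": 1}]'

```text
t: 1.1
ee_pos: [379.8, 267.7, 188.8]
orientation: [-1.538, -0.412, 0.426]
ft_force: [0.3, 1.1, 0.4]
width: 87.9
```

>>> jog_arm --steps '[{"turn": [0,0,-0.0268],"dp": [0.26,-0.475,0],"claw": 1},{"turn": [0,0,-0.0536],"dp": [0.52,-0.95,0],"claw": 1},{"turn": [0,0,-0.0536],"dp": [0.52,-0.95,0],"claw": 1}]'

```text
t: 1.35
ee_pos: [423.5, 188.7, 188.9]
orientation: [-1.56, -0.276, 0.29]
ft_force: [-0.7, 0.7, 0.4]
width: 87.5
```

>>> jog_arm --steps '[{"turn": [0,0,-0.0268],"dp": [0.26,-0.475,0],"claw": 1},{"turn": [0,0,-0.0536],"dp": [0.52,-0.95,0],"claw": 1},{"turn": [0,0,-0.0536],"dp": [0.52,-0.95,0],"claw": 1}]'

```text
t: 1.6
ee_pos: [467.7, 110.0, 189.2]
orientation: [-1.573, -0.141, 0.153]
ft_force: [0.3, -0.3, -0.8]
width: 87.9
```

>>> jog_arm --steps '[{"turn": [0,0,-0.0268],"dp": [0.26,-0.475,0],"claw": 1},{"turn": [0,0,-0.0536],"dp": [0.52,-0.95,0],"claw": 1},{"turn": [0,0,-0.0536],"dp": [0.52,-0.95,0],"claw": 1}]'

```text
t: 1.85
ee_pos: [512.3, 31.2, 189.5]
orientation: [-1.578, -0.007, 0.016]
ft_force: [1.0, 0.1, 0.4]
width: 87.7
```

```bash
python3 - <<'E'
from h import *
o,R=st(); print(turnto(R,th)); print((np.append(v2w(-55,-197),20)-o['ee_pos'])/80)
E
```

```text
t 1.85 pos [512.3  31.2 189.5] vb [ -86.1 -147.3] jawx [ 1.     0.015 -0.006] ty [-0.006 -0.008 -1.   ] F [1.  0.1 0.4] w 87.7
[ 0.00228094 -0.0019899  -0.04231387]
[ 0.31232339 -0.66319151 -2.11853511]
```

>>> jog_arm --steps '[{"turn": [0,0,-0.02],"dp": [0.15,-0.33,-0.1],"claw": 1},{"turn": [0.002,-0.002,-0.042],"dp": [0.31,-0.66,-0.3],"claw": 1},{"turn": [0.002,-0.002,-0.042],"dp": [0.31,-0.66,-0.3],"claw": 1},{"turn": [0.002,-0.002,-0.042],"dp": [0.31,-0.66,-0.5],"claw": 1},{"turn": [0.002,-0.002,-0.042],"dp": [0.31,-0.66,-0.5],"claw": 1}]'

```text
t: 2.27
ee_pos: [535.5, -20.5, 147.3]
orientation: [-1.569, 0.094, -0.087]
ft_force: [-1.3, -0.8, -0.4]
width: 87.8
```

```bash
python3 - <<'E'
from h import *
d=grab('top','top1'); o,R=st(); print(turnto(R,th)); print((np.append(v2w(-55,-197),20)-o['ee_pos'])/80)
E
```

```text
t 2.32 pos [535.8 -20.4 148.3] vb [ -56.6 -195.7] jawx [ 0.993 -0.115 -0.003] ty [-0.003 -0.    -1.   ] F [-0.1  0.9  0.4] w 87.7
[ 8.81135967e-05 -1.09273329e-03 -1.05483059e-03]
[ 0.01850564 -0.01853363 -1.60403508]
```

View pics/top1.png

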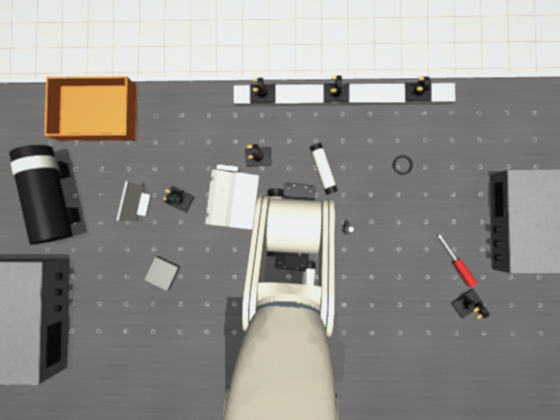

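>>> jog_arm --steps '[{"turn": [0,-0.001,-0.001],"dp": [0.02,-0.02,-0.5],"claw": 1},{"turn": [0,-0.001,-0.001],"dp": [0.02,-0.02,-0.9],"claw": 1},{"turn": [0,-0.001,-0.001],"dp": [0.02,-0.02,-0.9],"claw": 1},{"turn": [0,-0.001,-0.001],"dp": [0.02,-0.02,-0.9],"claw": 1}]'

```text
t: 2.65
ee_pos: [536.3, -20.8, 76.0]
orientation: [-1.569, 0.094, -0.088]
ft_force: [-0.2, -0.3, 0.8]
width: 87.9
```

>>> jog_arm --steps '[{"turn": [0,0,0],"dp": [0,0,-0.4],"claw": 1},{"turn": [0,0,0],"dp": [0,0,-0.8],"claw": 1},{"turn": [0,0,0],"dp": [0,0,-0.8],"claw": 1},{"turn": [0,0,0],"dp": [0,0,-0.8],"claw": 1}]'

```text
t: 2.98
ee_pos: [536.6, -20.4, 13.1]
orientation: [-1.569, 0.094, -0.087]
ft_force: [0.2, 0.3, 1.0]
width: 87.6
```

```bash
python3 - <<'E'
from h import *
d=grab('scene','s1'); o,R=st(); print(turnto(R,th)); crop(d,200,130,400,280,4,'s1c')
E
```

```text
t 3.03 pos [537.6 -20.5  14.1] vb [ -54.9 -195.7] jawx [ 0.993 -0.115 -0.002] ty [-0.002  0.    -1.   ] F [-0.1  0.1  0.3] w 87.5
[-2.88558150e-05 -6.15747213e-04 -9.02347895e-04]
```

View pics/s1c.png

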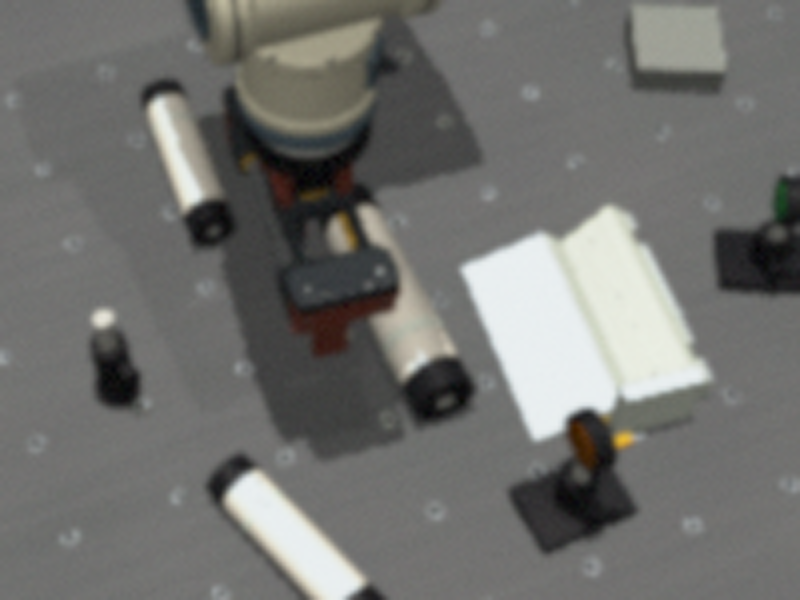

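>>> jog_arm --steps '[{"turn": [0,0,0],"dp": [0.006,0.05,0],"claw": 1},{"turn": [0,0,0],"dp": [0.012,0.1,0],"claw": 1},{"turn": [0,0,0],"dp": [0.018,0.15,0],"claw": 1},{"turn": [0,0,0],"dp": [0.024,0.2,0],"claw": 1},{"turn": [0,0,0],"dp": [0.03,0.25,0],"claw": 1},{"turn": [0,0,0],"dp": [0.036,0.3,0],"claw": 1},{"turn": [0,0,0],"dp": [0.042,0.35,0],"claw": 1},{"turn": [0,0,0],"dp": [0.048,0.4,0],"claw": 1},{"turn": [0,0,0],"dp": [0.054,0.45,0],"claw": 1},{"turn": [0,0,0],"dp": [0.06,0.5,0],"claw": 1}]'

```text
t: 3.87
ee_pos: [542.4, 19.9, 13.9]
orientation: [-1.569, 0.092, -0.089]
ft_force: [0.3, 0.0, -0.4]
width: 87.9
```

```bash
python3 - <<'E'
from h import *
d=grab('scene','s2'); o,R=st(); print(turnto(R,th)); crop(d,200,130,400,280,4,'s2c')
E
```

```text
t 3.92 pos [542.5  20.4  13.9] vb [ -54.8 -154.5] jawx [ 0.993 -0.115 -0.002] ty [-0.002  0.    -1.   ] F [-0.2 -0.4  0.2] w 87.8
[-7.03782602e-05 -6.39710168e-04 -9.85912391e-04]
```

View pics/s2c.png

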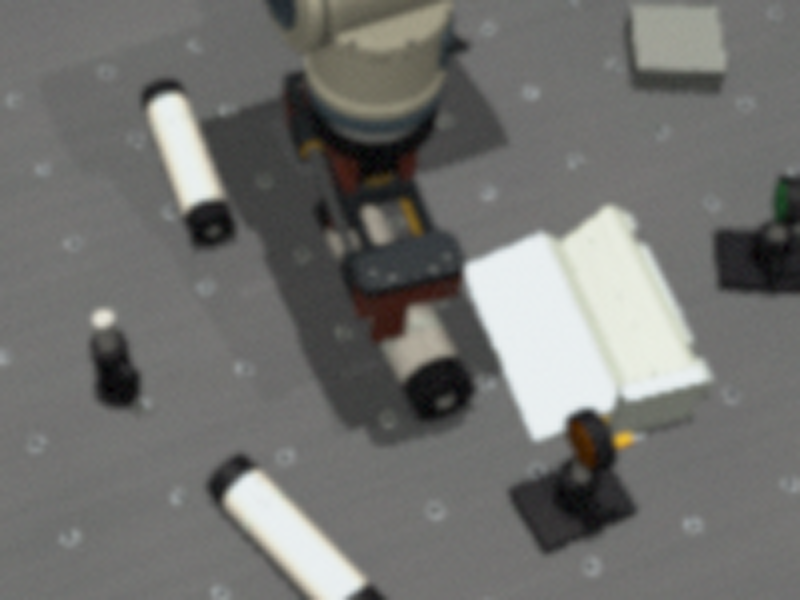

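```bash
python3 - <<'E'
from h import *
d=load('s2'); P=cloud(d); f=lambda w:tuple(((np.array(pix(d,w))-[200,130])*4).round())
for n,w in dict(tcp=(542.5,20.4,14),fp=(542.5+50,20.4-6,14),fm=(492.5,26.4,14),tubep=(640,32,22),tubem=(460,33.7,22)).items(): print(n,f(w))
for (u,v) in [(325,210),(345,240),(370,220),(440,388),(420,345),(400,350),(385,325),(385,345),(412,212),(390,240)]:
    a,b=int(200+u/4),int(130+v/4); print((u,v),P[b,a].round(0),d['img'][b,a])
crop(d,260,160,330,240,9,'s2d')
E
```

```text
tcp (np.float64(365.0), np.float64(303.0))
fp (np.float64(387.0), np.float64(361.0))
fm (np.float64(344.0), np.float64(247.0))
tubep (np.float64(441.0), np.float64(401.0))
tubem (np.float64(336.0), np.float64(204.0))
(325, 210) [470.  20.  36.] [33 31 34]
(345, 240) [575. -12. 144.] [75 75 71]
(370, 220) [496.  42.  43.] [149 144 133]
(440, 388) [638.  31.  37.] [21 20 21]
(420, 345) [605.  32.  42.] [174 168 154]
(400, 350) [601.  19.  39.] [166 161 147]
(385, 325) [595.   9.  66.] [53 25 18]
(385, 345) [589.  14.  30.] [113 114 106]
(412, 212) [583.  30. 161.] [89 71 31]
(390, 240) [515.  50.  37.] [92 90 85]
```

View pics/s2d.png

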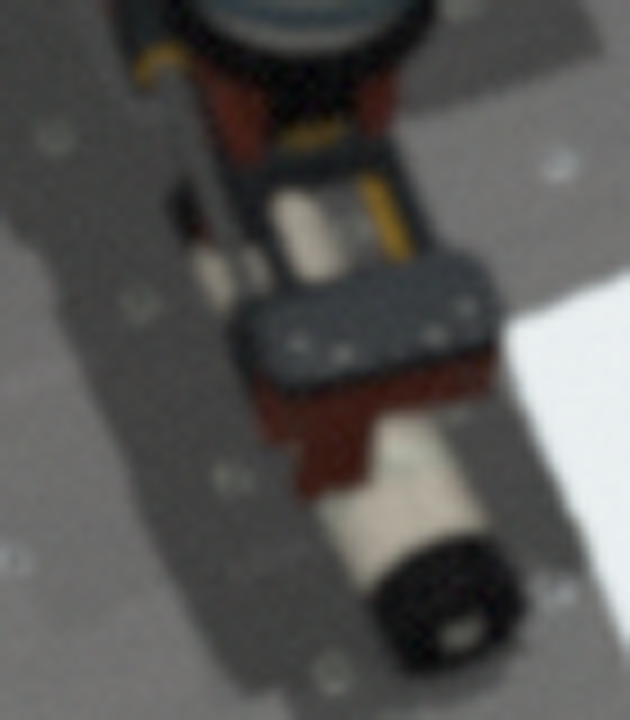

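```bash
python3 - <<'E'
from h import *
for n,tc in(('s1',(537.6,-20.5,14.1)),('s2',(542.5,20.4,13.9))):
    d=load(n); P=cloud(d); tc=np.array(tc)
    j=np.array([.993,-.115,0])
    for k in (44,50,57.5):
        for z in (14,40,60): print(n,k,z,[round(q,1) for q in pix(d,[*(tc+j*k)[:2],z])])
    a=pix(d,[*(tc+j*50)[:2],14]); u0=int(a[0]); v0=int(a[1])
    for v in range(v0-20,v0+6,2):
        print(v,[(u,*(P[v,u].round().astype(int)),d['img'][v,u,0]) for u in range(u0-6,u0+7,3)])
crop(load('s1'),260,180,320,240,10,'s1d')
E
```

```text
s1 44 14 [np.float64(281.6), np.float64(221.9)]
s1 44 40 [np.float64(281.6), np.float64(216.8)]
s1 44 60 [np.float64(281.7), np.float64(212.6)]
s1 50 14 [np.float64(282.2), np.float64(223.7)]
s1 50 40 [np.float64(282.3), np.float64(218.6)]
s1 50 60 [np.float64(282.3), np.float64(214.5)]
s1 57.5 14 [np.float64(283.0), np.float64(226.0)]
s1 57.5 40 [np.float64(283.1), np.float64(220.9)]
s1 57.5 60 [np.float64(283.1), np.float64(216.8)]
203 [(276, np.int64(615), np.int64(-55), np.int64(166), np.uint8(73)), (279, np.int64(617), np.int64(-48), np.int64(165), np.uint8(65)), (282, np.int64(621), np.int64(-42), np.int64(166), np.uint8(70)), (285, np.int64(624), np.int64(-35), np.int64(166), np.uint8(53)), (288, np.int64(626), np.int64(-29), np.int64(166), np.uint8(52))]
205 [(276, np.int64(620), np.int64(-57), np.int64(165), np.uint8(59)), (279, np.int64(623), np.int64(-50), np.int64(166), np.uint8(57)), (282, np.int64(625), np.int64(-44), np.int64(164), np.uint8(37)), (285, np.int64(624), np.int64(-36), np.int64(159), np.uint8(30)), (288, np.int64(627), np.int64(-29), np.int64(158), np.uint
[... 7616 characters left out ...]
4(611), np.int64(21), np.int64(38), np.uint8(168))]
222 [(290, np.int64(581), np.int64(0), np.int64(-3), np.uint8(70)), (293, np.int64(584), np.int64(8), np.int64(-3), np.uint8(65)), (296, np.int64(588), np.int64(15), np.int64(-2), np.uint8(63)), (299, np.int64(609), np.int64(13), np.int64(30), np.uint8(127)), (302, np.int64(616), np.int64(18), np.int64(37), np.uint8(138))]
224 [(290, np.int64(588), np.int64(-3), np.int64(-1), np.uint8(63)), (293, np.int64(591), np.int64(5), np.int64(-2), np.uint8(64)), (296, np.int64(594), np.int64(12), np.int64(-2), np.uint8(61)), (299, np.int64(612), np.int64(12), np.int64(26), np.uint8(95)), (302, np.int64(621), np.int64(16), np.int64(36), np.uint8(58))]
```

View pics/s1d.png

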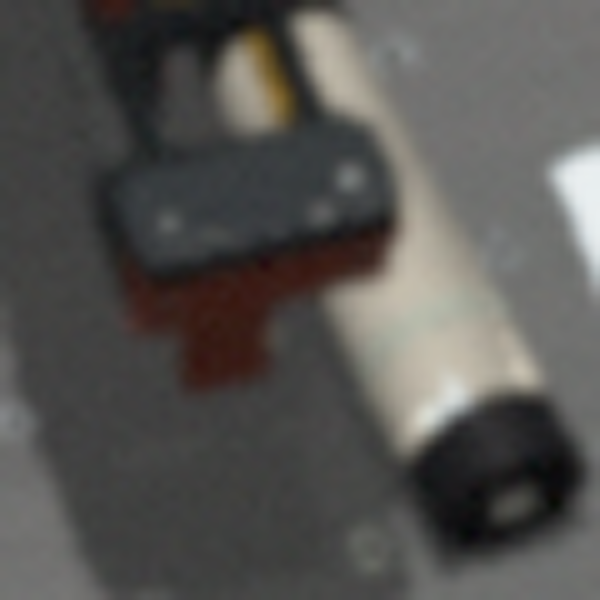

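>>> jog_arm --steps '[{"turn": [0,0,0],"dp": [-0.03,-0.25,0],"claw": 1},{"turn": [0,0,0],"dp": [-0.06,-0.52,0],"claw": 1},{"turn": [0,0,0],"dp": [-0.06,-0.52,0],"claw": 1},{"turn": [0,0,0],"dp": [-0.06,-0.52,0],"claw": 1},{"turn": [0,0,0],"dp": [-0.06,-0.52,-0.1],"claw": 1},{"turn": [0,0,0],"dp": [-0.06,-0.52,-0.1],"claw": 1}]'

```text
t: 4.42
ee_pos: [537.2, -20.6, 4.9]
orientation: [-1.569, 0.093, -0.088]
ft_force: [-0.2, 0.3, -0.9]
width: 87.7
```

```bash
cat > tip.py <<'E'
from h import *
import sys
n=sys.argv[1]
d=grab('scene',n); o,R=st(); P=cloud(d); j=R[:,0]; tc=o['ee_pos']
k=o['width']/2+13.5
a=pix(d,tc+j*k); u0,v0=int(round(a[0])),int(round(a[1]))
for v in range(v0-14,v0+5,1):
    print(v,[(u,*(int(q) for q in P[v,u].round())) for u in range(u0-2,u0+3,2)])
crop(d,u0-50,v0-50,u0+50,v0+40,6,n+'c')
E
python3 tip.py s3
```

```text
t 4.47 pos [537.1 -20.5   5.1] vb [ -55.3 -195.7] jawx [ 0.993 -0.114 -0.003] ty [-0.003  0.    -1.   ] F [-0.7  0.2 -0.6] w 87.5
213 [(281, 617, -43, 118), (283, 619, -38, 118), (285, 593, -21, 71)]
214 [(281, 594, -33, 76), (283, 593, -27, 72), (285, 592, -21, 66)]
215 [(281, 592, -32, 67), (283, 591, -26, 62), (285, 593, -21, 62)]
216 [(281, 591, -31, 61), (283, 591, -26, 58), (285, 592, -20, 55)]
217 [(281, 590, -31, 56), (283, 591, -26, 53), (285, 590, -20, 48)]
218 [(281, 591, -31, 51), (283, 591, -26, 49), (285, 591, -20, 44)]
219 [(281, 591, -32, 46), (283, 593, -26, 46), (285, 591, -20, 39)]
220 [(281, 588, -30, 36), (283, 589, -25, 35), (285, 570, -11, -2)]
221 [(281, 569, -22, -1), (283, 570, -17, -3), (285, 574, -12, -1)]
222 [(281, 573, -24, 0), (283, 576, -19, 1), (285, 576, -13, -2)]
223 [(281, 575, -25, -1), (283, 578, -20, -1), (285, 578, -14, -3)]
224 [(281, 577, -25, -4), (283, 581, -21, 0), (285, 582, -16, -2)]
225 [(281, 581, -27, -2), (283, 583, -22, -2), (285, 585, -17, -3)]
226 [(281, 585, -29, 0), (283, 586, -23, -1), (285, 589, -19, -1)]
227 [(281, 587, -30, -1), (283, 589, -25, -1), (285, 594, -21, 4)]
228 [(281, 591, -31, 0), (283, 592, -26, -2), (285, 595, -21, 0)]
229 [(281, 595, -33, 2), (283, 596, -28, 1), (285, 598, -22, 0)]
230 [(281, 596, -33, -2), (283, 599, -29, 0), (285, 602, -24, 2)]
231 [(281, 599, -35, 0), (283, 601, -30, -1), (285, 604, -25, 0)]
```

View pics/s3c.png

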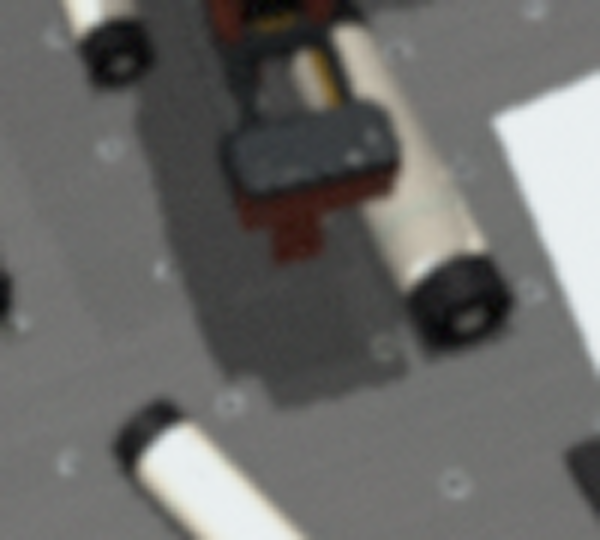

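>>> jog_arm --steps '[{"turn": [0,0,0],"dp": [0,0,-0.06],"claw": 1},{"turn": [0,0,0],"dp": [0,0,-0.12],"claw": 1},{"turn": [0,0,0],"dp": [0,0,-0.16],"claw": 1},{"turn": [0,0,0],"dp": [0,0,-0.16],"claw": 1}]'

```text
t: 4.8
ee_pos: [536.5, -20.3, -8.6]
orientation: [-1.569, 0.093, -0.086]
ft_force: [0.1, -0.4, 0.2]
width: 87.9
```

```bash
python3 tip.py s4|sed -n 1,14p
```

```text
t 4.85 pos [536.7 -20.4  -8.3] vb [ -55.8 -195.6] jawx [ 0.993 -0.114 -0.005] ty [-0.005  0.    -1.   ] F [ 0.2 -0.3 -0.4] w 88.1
216 [(281, 618, -43, 107), (283, 617, -38, 103), (285, 593, -21, 58)]
217 [(281, 591, -32, 57), (283, 592, -26, 54), (285, 593, -21, 53)]
218 [(281, 593, -32, 55), (283, 591, -26, 49), (285, 589, -19, 40)]
219 [(281, 590, -31, 45), (283, 590, -25, 41), (285, 591, -20, 39)]
220 [(281, 590, -31, 39), (283, 590, -25, 36), (285, 591, -20, 34)]
221 [(281, 589, -31, 33), (283, 590, -25, 32), (285, 591, -20, 29)]
222 [(281, 589, -31, 28), (283, 592, -26, 29), (285, 592, -20, 26)]
223 [(281, 591, -31, 26), (283, 578, -20, 0), (285, 580, -15, -1)]
224 [(281, 576, -25, -4), (283, 580, -21, -1), (285, 583, -16, -1)]
225 [(281, 581, -27, -2), (283, 584, -22, 0), (285, 585, -17, -2)]
226 [(281, 584, -29, -1), (283, 586, -23, -2), (285, 588, -18, -2)]
227 [(281, 587, -30, -2), (283, 590, -25, -1), (285, 591, -20, -2)]
228 [(281, 590, -31, -1), (283, 593, -26, 0), (285, 594, -21, -2)]
```

View pics/s4c.png

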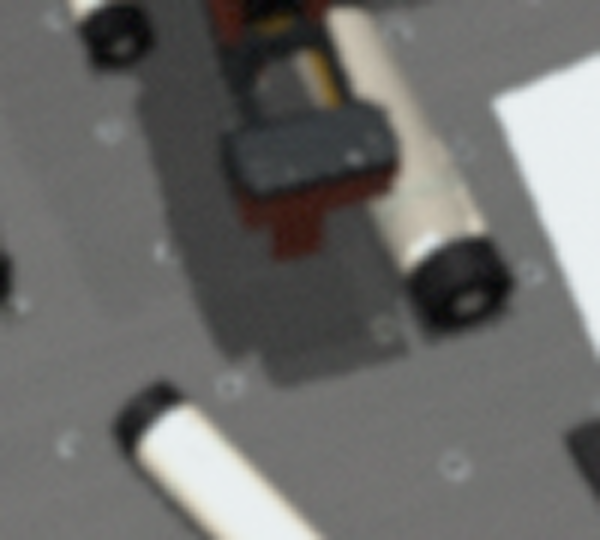

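>>> jog_arm --steps '[{"turn": [0,-0.001,0],"dp": [0,0,-0.06],"claw": 1},{"turn": [0,-0.0015,0],"dp": [0,0,-0.12],"claw": 1},{"turn": [0,-0.0015,0],"dp": [0,0,-0.16],"claw": 1},{"turn": [0,-0.0015,0],"dp": [0,0,-0.16],"claw": 1}]'

```text
t: 5.18
ee_pos: [536.0, -20.4, -21.9]
orientation: [-1.568, 0.091, -0.089]
ft_force: [-0.1, -0.6, -0.3]
width: 87.9
```

```bash
python3 tip.py s5|sed -n 1,16p
```

```text
t 5.23 pos [536.3 -20.4 -21.5] vb [ -56.1 -195.7] jawx [ 0.993 -0.114 -0.001] ty [-0.001  0.001 -1.   ] F [-0.4  0.2 -0. ] w 87.8
218 [(281, 617, -43, 95), (283, 616, -37, 90), (285, 618, -32, 90)]
219 [(281, 616, -42, 90), (283, 593, -27, 47), (285, 590, -20, 38)]
220 [(281, 589, -31, 39), (283, 590, -25, 36), (285, 590, -19, 33)]
221 [(281, 588, -30, 31), (283, 590, -25, 32), (285, 589, -19, 27)]
222 [(281, 588, -30, 27), (283, 589, -25, 24), (285, 591, -20, 24)]
223 [(281, 588, -30, 22), (283, 589, -25, 19), (285, 590, -19, 17)]
224 [(281, 589, -31, 17), (283, 589, -25, 14), (285, 591, -20, 14)]
225 [(281, 588, -30, 11), (283, 586, -23, 3), (285, 585, -17, -2)]
226 [(281, 584, -29, -1), (283, 586, -23, -2), (285, 590, -19, 2)]
227 [(281, 589, -31, 3), (283, 590, -25, 1), (285, 591, -20, -1)]
228 [(281, 590, -31, -1), (283, 593, -27, 1), (285, 595, -21, -1)]
229 [(281, 594, -33, 0), (283, 594, -27, -4), (285, 598, -23, 0)]
230 [(281, 596, -34, -1), (283, 600, -29, 2), (285, 599, -23, -3)]
231 [(281, 599, -35, 0), (283, 602, -30, 0), (285, 602, -24, -3)]
232 [(281, 603, -36, 0), (283, 604, -31, -1), (285, 608, -27, 3)]
```

>>> jog_arm --steps '[{"turn": [0,0,0],"dp": [0.006,0.05,0],"claw": 1},{"turn": [0,0,0],"dp": [0.012,0.1,0],"claw": 1},{"turn": [0,0,0],"dp": [0.018,0.15,0],"claw": 1},{"turn": [0,0,0],"dp": [0.024,0.2,0],"claw": 1},{"turn": [0,0,0],"dp": [0.03,0.25,0],"claw": 1},{"turn": [0,0,0],"dp": [0.036,0.3,0],"claw": 1},{"turn": [0,0,0],"dp": [0.042,0.35,0],"claw": 1},{"turn": [0,0,0],"dp": [0.048,0.4,0],"claw": 1},{"turn": [0,0,0],"dp": [0.054,0.45,0],"claw": 1},{"turn": [0,0,0],"dp": [0.06,0.5,0],"claw": 1}]'

```text
t: 6.07
ee_pos: [541.2, 20.1, -21.5]
orientation: [-1.568, 0.09, -0.089]
ft_force: [-0.2, -0.8, 0.7]
width: 87.9
```

```bash
python3 tip.py s6|sed -n 1,1p
```

```text
t 6.12 pos [541.2  20.6 -21.5] vb [ -56.1 -154.4] jawx [ 0.994 -0.114 -0.001] ty [-0.001  0.001 -1.   ] F [ 1.1  0.  -0.2] w 87.5
```

View pics/s6c.png

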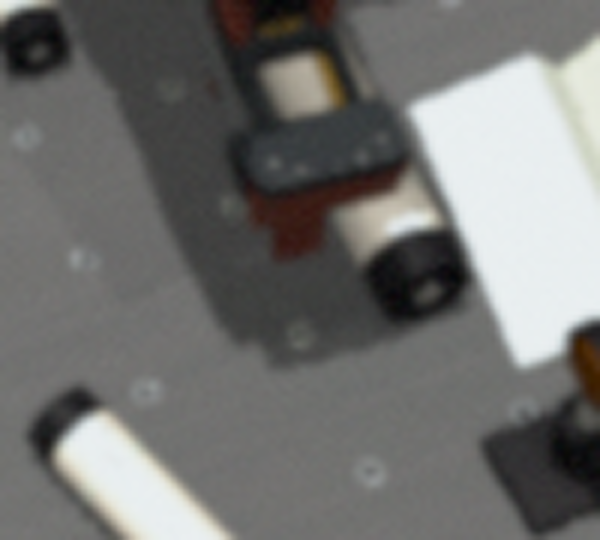

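```bash
cat > tube.py <<'E'
from h import *
from scipy.optimize import least_squares
def tube(d,y0,z0=22,zfree=False,x0=-55,pts=False):
    """in vb frame: axis y = a + b*(x-x0), z; ends from white/black extents"""
    P=cloud(d).reshape(-1,3); C=d['img'].reshape(-1,3).astype(int)
    q=(P[:,:2]-VB[:2])@RV; Q=np.c_[q,P[:,2]]
    a,b,z=y0,0.05,z0
    for it in range(6):
        w=12 if it<2 else 6
        rr=np.hypot(Q[:,1]-a-b*(Q[:,0]-x0),Q[:,2]-z)
        m=(abs(rr-22)<w)&(abs(Q[:,0]-x0)<110)&(Q[:,2]>z-6)&~((C[:,0]>C[:,1]*1.5))
        S=Q[m]
        g=lambda p:np.hypot(S[:,1]-p[0]-p[1]*(S[:,0]-x0),S[:,2]-(p[2] if zfree else z))-22
        r=least_squares(g,[a,b,z],loss='soft_l1',f_scale=2); a,b=r.x[:2]; z=r.x[2] if zfree else z
    print('y@x0',a.round(1),'slope',b.round(3),'z',z,'n',len(S),'rms',np.sqrt(np.mean(g(r.x)**2)).round(2),'x ext',np.percentile(S[:,0],[.5,2,98,99.5]).round(0))
    return a,b,z
if __name__=='__main__':
    import sys
    d=load(sys.argv[1]); tube(d,float(sys.argv[2]),float(sys.argv[3]),len(sys.argv)>4)
E
python3 tube.py s1 -141 22; python3 tube.py s6 -118 22; python3 tube.py s6 -110 22; python3 tube.py s6 -118 22 z
```

```text
y@x0 -139.9 slope 0.11 z 22.0 n 585 rms 1.6 x ext [-139. -130.   41.   43.]
y@x0 -118.0 slope 0.093 z 22.0 n 373 rms 1.72 x ext [-102.  -94.   39.   40.]
y@x0 -118.0 slope 0.093 z 22.0 n 373 rms 1.72 x ext [-102.  -94.   39.   40.]
y@x0 -118.2 slope 0.093 z 21.018816085309105 n 376 rms 1.61 x ext [-102.  -94.   39.   40.]
```

>>> jog_arm --steps '[{"turn": [0,0,0],"dp": [0.006,0.05,0],"claw": 1},{"turn": [0,0,0],"dp": [0.012,0.1,0],"claw": 1},{"turn": [0,0,0],"dp": [0.018,0.15,0],"claw": 1},{"turn": [0,0,0],"dp": [0.024,0.2,0],"claw": 1},{"turn": [0,0,0],"dp": [0.03,0.25,0],"claw": 1},{"turn": [0,0,0],"dp": [0.036,0.3,0],"claw": 1},{"turn": [0,0,0],"dp": [0.042,0.35,0],"claw": 1},{"turn": [0,0,0],"dp": [0.048,0.4,0],"claw": 1},{"turn": [0,0,0],"dp": [0.054,0.45,0],"claw": 1}]'

```text
t: 6.87
ee_pos: [545.4, 56.9, -21.6]
orientation: [-1.569, 0.09, -0.089]
ft_force: [-0.4, -1.2, 0.3]
width: 87.6
```

```bash
python3 tip.py s7|sed -n 1,1p; python3 tube.py s7 -85 22
```

```text
t 6.92 pos [545.6  57.4 -21.5] vb [ -56.1 -117.3] jawx [ 0.994 -0.113 -0.001] ty [-0.001  0.001 -1.   ] F [-0.8 -0.9 -0.2] w 88.0
y@x0 -82.7 slope 0.046 z 22.0 n 333 rms 1.67 x ext [-91. -88.  36.  37.]
```

View pics/s7c.png

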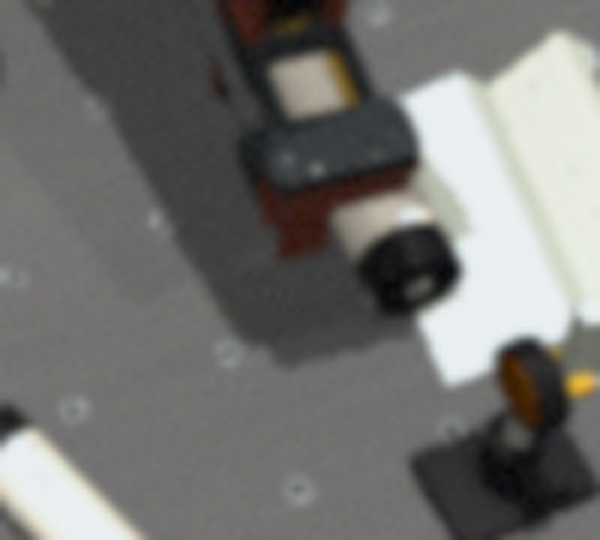

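>>> jog_arm --steps '[{"turn": [0,0,0],"dp": [0.006,0.05,0.005],"claw": 1},{"turn": [0,0,0],"dp": [0.012,0.1,0.01],"claw": 1},{"turn": [0,0,0],"dp": [0.018,0.15,0.02],"claw": 1},{"turn": [0,0,0],"dp": [0.024,0.2,0.03],"claw": 1},{"turn": [0,0,0],"dp": [0.03,0.25,0.04],"claw": 1},{"turn": [0,0,0],"dp": [0.036,0.3,0.05],"claw": 1},{"turn": [0,0,0],"dp": [0.042,0.35,0.06],"claw": 1},{"turn": [0,0,0],"dp": [0.048,0.4,0.07],"claw": 1},{"turn": [0,0,0],"dp": [0.054,0.45,0.08],"claw": 1}]'

```text
t: 7.67
ee_pos: [550.1, 93.0, -14.7]
orientation: [-1.569, 0.09, -0.089]
ft_force: [0.1, -6.5, 4.1]
width: 88.0
```

```bash
python3 tip.py s8|sed -n 1,1p; python3 tube.py s8 -48 31 z
```

```text
t 7.72 pos [550.3  93.8 -14.6] vb [-55.7 -80.6] jawx [ 0.994 -0.114 -0.   ] ty [-0.  0. -1.] F [-1.4 -3.7  1.8] w 87.8
y@x0 -49.8 slope 0.001 z 31.183921054363775 n 320 rms 1.62 x ext [-93. -86.  36.  37.]
```

View pics/s8c.png

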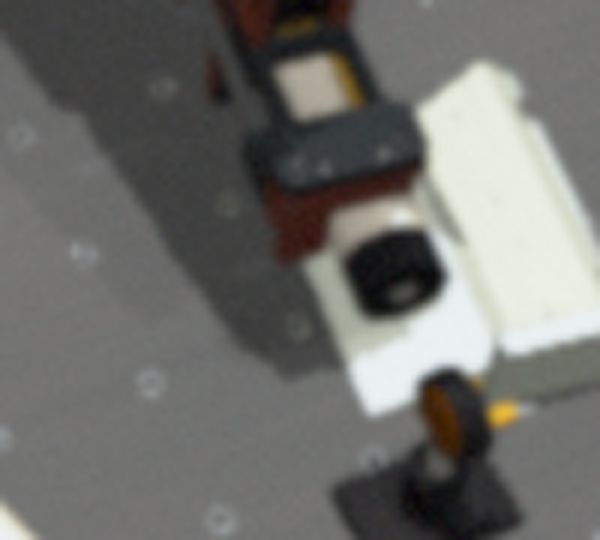

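>>> jog_arm --steps '[{"turn": [0,0,0],"dp": [0.005,0.04,0.01],"claw": 1},{"turn": [0,0,0],"dp": [0.01,0.08,0.02],"claw": 1},{"turn": [0,0,0],"dp": [0.015,0.12,0.03],"claw": 1},{"turn": [0,0,0],"dp": [0.019,0.16,0.04],"claw": 1},{"turn": [0,0,0],"dp": [0.024,0.2,0.05],"claw": 1},{"turn": [0,0,0],"dp": [0.028,0.24,0.06],"claw": 1},{"turn": [0,0,0],"dp": [0.033,0.28,0.07],"claw": 1},{"turn": [0,0,0],"dp": [0.037,0.31,0.08],"claw": 1},{"turn": [0,0,0],"dp": [0.04,0.34,0.09],"claw": 1}]'

```text
t: 8.47
ee_pos: [553.6, 120.6, -7.2]
orientation: [-1.569, 0.089, -0.09]
ft_force: [-0.8, -4.7, 3.6]
width: 88.4
```

```bash
python3 tip.py s9|sed -n 1,1p; python3 tube.py s9 -22 40 z
```

```text
t 8.52 pos [553.8 121.2  -7.1] vb [-55.5 -53. ] jawx [ 0.994 -0.114  0.   ] ty [ 0.  0. -1.] F [-1.2 -1.9  1. ] w 87.5
y@x0 -22.1 slope 0.002 z 40.32637130766098 n 323 rms 1.67 x ext [-99. -88.  36.  37.]
```

View pics/s9c.png

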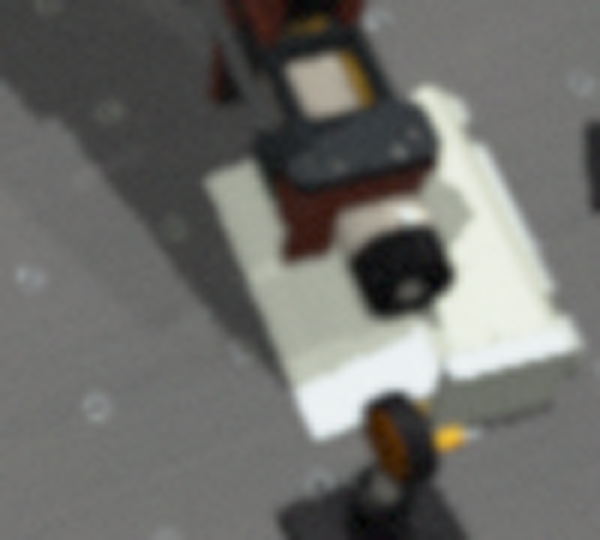

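>>> jog_arm --steps '[{"turn": [0,0,0],"dp": [0.003,0.025,0.01],"claw": 1},{"turn": [0,0,0],"dp": [0.006,0.05,0.02],"claw": 1},{"turn": [0,0,0],"dp": [0.009,0.075,0.02],"claw": 1},{"turn": [0,0,0],"dp": [0.012,0.1,0.03],"claw": 1},{"turn": [0,0,0],"dp": [0.014,0.12,0.03],"claw": 1},{"turn": [0,0,0],"dp": [0.016,0.14,0.03],"claw": 1},{"turn": [0,0,0],"dp": [0.016,0.14,0.03],"claw": 1},{"turn": [0,0,0],"dp": [0.016,0.14,0.03],"claw": 1},{"turn": [0,0,0],"dp": [0.016,0.14,0.03],"claw": 1}]'

```text
t: 9.27
ee_pos: [555.0, 132.4, -4.8]
orientation: [-1.569, 0.089, -0.09]
ft_force: [0.4, -0.4, -0.0]
width: 87.8
```

```bash
python3 tip.py s10|sed -n 1,1p; python3 tube.py s10 -12 40 z;python3 tube.py s10 0 34 z
```

```text
t 9.32 pos [555.  132.3  -4.7] vb [-55.6 -41.8] jawx [ 0.993 -0.114  0.   ] ty [ 0.  0. -1.] F [-0.   0.1 -0.4] w 88.0
y@x0 0.1 slope 0.015 z 32.85337344254901 n 377 rms 2.22 x ext [-94. -91.  45.  52.]
y@x0 0.1 slope 0.017 z 32.85302224687868 n 379 rms 2.25 x ext [-94. -91.  45.  52.]
```

View pics/s10c.png

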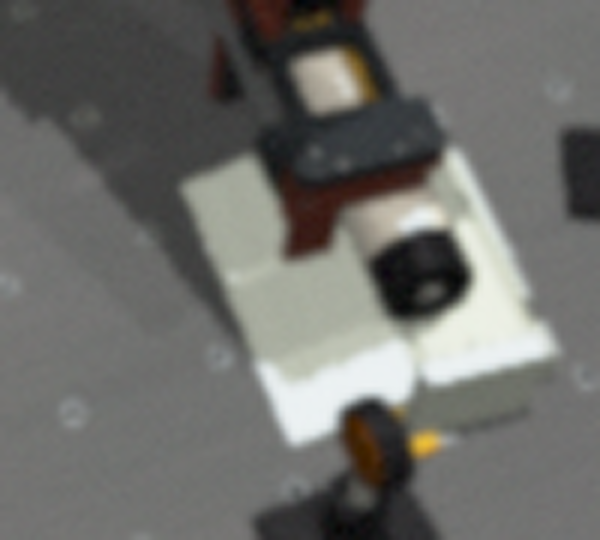

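>>> jog_arm --steps '[{"turn": [0,0,0],"dp": [-0.036,-0.3,0],"claw": 1},{"turn": [0,0,0],"dp": [-0.036,-0.3,0.2],"claw": 1},{"turn": [0,0,0],"dp": [-0.036,-0.3,0.7],"claw": 1},{"turn": [0,0,0],"dp": [-0.036,-0.3,1],"claw": 1},{"turn": [0,0,0],"dp": [-0.036,-0.3,1],"claw": 1}]'

```text
t: 9.73
ee_pos: [555.6, 108.7, 79.9]
orientation: [-1.567, 0.084, -0.096]
ft_force: [1.1, 0.1, 1.0]
width: 87.7
```

>>> jog_arm --steps '[{"turn": [0,0,0],"dp": [-0.4,0.1,0.2],"claw": 0.5},{"turn": [0,0,0],"dp": [-0.8,0.3,0.4],"claw": 0},{"turn": [0,0,0],"dp": [-1,0.5,0.4],"claw": 0},{"turn": [0,0,0],"dp": [-1,0.5,0.4],"claw": 0}]'

```text
t: 10.07
ee_pos: [472.2, 149.9, 112.0]
orientation: [-1.567, 0.084, -0.094]
ft_force: [0.1, 0.4, -0.4]
width: 64.5
```

```bash
python3 - <<'E'
from h import *
o,R=st(); print((np.append(v2w(-187,0),o['ee_pos'][2])-o['ee_pos'])/80, turnto(R,th))
E
```

```text
t 10.07 pos [472.2 149.9 112. ] vb [-139.9  -34.1] jawx [ 0.994 -0.113  0.006] ty [ 0.006  0.002 -1.   ] F [ 0.1  0.4 -0.4] w 64.5
[-0.53493061  0.49336103  0.        ] [-0.0005994   0.00206057 -0.00163643]
```

>>> jog_arm --steps '[{"turn": [0,0.001,-0.001],"dp": [-0.3,0.25,0],"claw": 0},{"turn": [0,0.002,-0.001],"dp": [-0.53,0.49,0],"claw": 0},{"turn": [0,0.002,-0.001],"dp": [-0.53,0.49,0],"claw": 0},{"turn": [0,0.002,-0.001],"dp": [-0.53,0.49,0],"claw": 0},{"turn": [0,0.002,-0.001],"dp": [-0.53,0.49,0],"claw": 0},{"turn": [0,0.002,-0.001],"dp": [-0.53,0.49,0],"claw": 0}]'

```text
t: 10.57
ee_pos: [430.8, 188.7, 111.8]
orientation: [-1.567, 0.091, -0.092]
ft_force: [0.1, -0.3, -0.3]
width: 24.6
```

```bash
python3 - <<'E'
from h import *
import sys
from tube import tube
grab('top','t11');d=grab('scene','s11'); o,R=st(); P=cloud(d)
tube(d,0,34,True); print((np.append(v2w(-187,0),o['ee_pos'][2])-o['ee_pos'])/80, turnto(R,th))
crop(d,240,110,400,230,5,'s11c')
q=(P[...,:2]-VB[:2])@RV; c=w2v(o['ee_pos'])
m=(np.hypot(q[...,0]-c[0],q[...,1]-c[1])<40)&(P[...,2]>60)
print('low z pts',np.sort(P[...,2][m])[:20].round(0)); 
mm=m&(P[...,2]<np.sort(P[...,2][m])[0]+30); print(q[mm].min(0),q[mm].max(0))
E
```

```text
t 10.67 pos [430.6 188.6 111.8] vb [-185.7   -0.6] jawx [ 0.993 -0.117  0.   ] ty [ 0.     0.002 -1.   ] F [ 0.4 -1.  -1.5] w 16.9
y@x0 0.4 slope 0.005 z 32.91727312907186 n 931 rms 1.81 x ext [-143. -141.   36.   50.]
[-0.01468442  0.00989817  0.        ] [-0.00059592  0.00010355 -0.00027901]
low z pts [141. 141. 142. 143. 144. 145. 145. 145. 146. 146. 147. 147. 147. 147.
 148. 148. 148. 148. 148. 149.]
[-203.8686411   -14.83235828] [-163.40553616    9.08096987]
```

View pics/s11c.png

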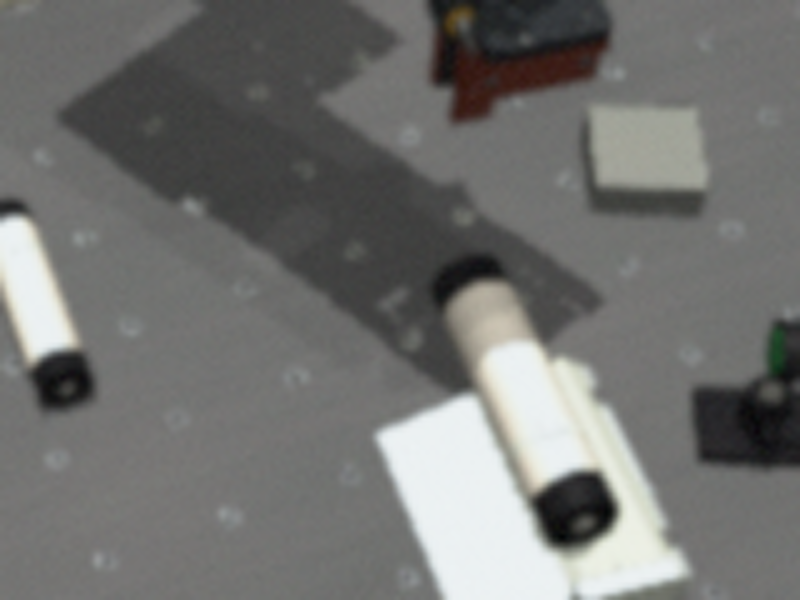

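View pics/t11.png

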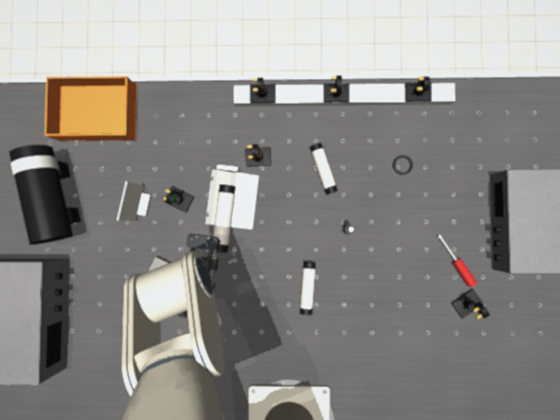

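>>> jog_arm --steps '[{"turn": [0,0,0],"dp": [-0.01,0.01,-0.4],"claw": 0},{"turn": [0,0,0],"dp": [-0.01,0.01,-0.8],"claw": 0},{"turn": [0,0,0],"dp": [-0.01,0.01,-0.8],"claw": 0},{"turn": [0,0,0],"dp": [-0.01,0.01,-0.8],"claw": 0},{"turn": [0,0,0],"dp": [-0.01,0.01,-0.8],"claw": 0}]'

```text
t: 11.08
ee_pos: [430.5, 189.3, 48.6]
orientation: [-1.567, 0.092, -0.093]
ft_force: [0.4, -0.7, 1.2]
width: 0.4
```

>>> jog_arm --steps '[{"turn": [0,0,0],"dp": [0,0,-0.3],"claw": 0},{"turn": [0,0,0],"dp": [0,0,-0.66],"claw": 0},{"turn": [0,0,0],"dp": [0,0,-0.66],"claw": 0},{"turn": [0,0,0],"dp": [0,0,-0.66],"claw": 0},{"turn": [0,0,0],"dp": [0,0,-0.66],"claw": 0}]'

```text
t: 11.5
ee_pos: [431.7, 189.7, -2.5]
orientation: [-1.566, 0.091, -0.095]
ft_force: [-0.2, -0.2, 1.0]
width: 0.5
```

```bash
python3 - <<'E'
from h import *
from tube import tube
d=grab('scene','s12'); o,R=st(); P=cloud(d)
tube(d,0,34,True); print((np.append(v2w(-160,0),o['ee_pos'][2])-o['ee_pos'])/80, turnto(R,th))
crop(d,240,110,400,230,5,'s12c')
q=(P[...,:2]-VB[:2])@RV; c=w2v(o['ee_pos'])
m=(np.hypot(q[...,0]-c[0],q[...,1]-c[1])<30)&(P[...,2]>12)&(P[...,2]<80)
print('low z pts',np.sort(P[...,2][m])[:12].round(0)); print(q[m].min(0),q[m].max(0))
E
```

```text
t 11.55 pos [431.9 189.8  -2.3] vb [-184.7    0.7] jawx [ 0.993 -0.118  0.003] ty [ 0.003  0.003 -1.   ] F [ 1.  -0.   0.1] w 0.7
y@x0 0.5 slope 0.006 z 33.01707467122131 n 933 rms 1.79 x ext [-143. -140.   36.   47.]
[ 0.30494759 -0.04550887  0.        ] [-9.81766028e-04  1.07765144e-03 -8.22073191e-05]
low z pts [27. 33. 33. 34. 34. 35. 35. 37. 37. 37. 39. 39.]
[-193.66317638  -13.6289774 ] [-170.66470044   -0.88979341]
```

View pics/s12c.png

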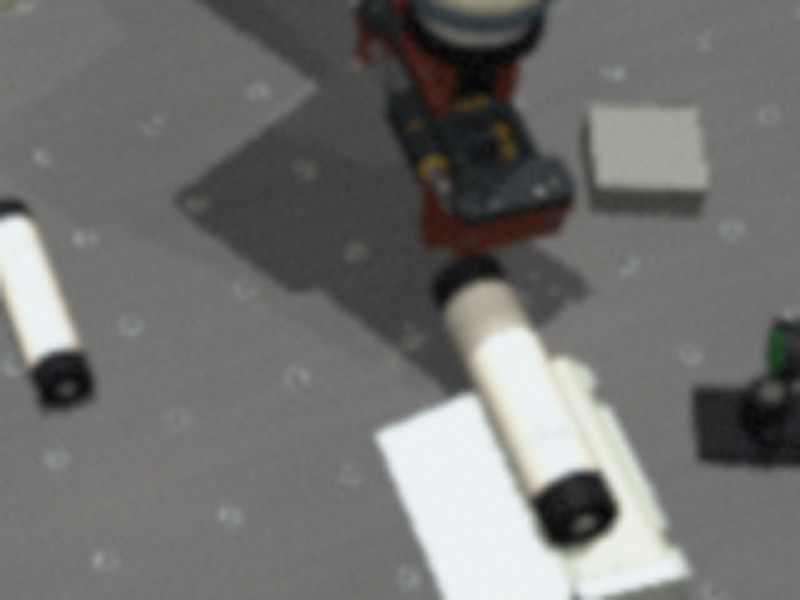

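>>> jog_arm --steps '[{"turn": [0,0,0],"dp": [0.05,-0.007,-0.03],"claw": 0},{"turn": [0,0,0],"dp": [0.1,-0.014,-0.06],"claw": 0},{"turn": [0,0,0],"dp": [0.15,-0.022,-0.06],"claw": 0},{"turn": [0,0,0],"dp": [0.2,-0.03,-0.06],"claw": 0},{"turn": [0,0,0],"dp": [0.25,-0.037,-0.06],"claw": 0},{"turn": [0,0,0],"dp": [0.3,-0.044,-0.06],"claw": 0},{"turn": [0,0,0],"dp": [0.35,-0.05,-0.06],"claw": 0},{"turn": [0,0,0],"dp": [0.4,-0.056,-0.06],"claw": 0},{"turn": [0,0,0],"dp": [0.45,-0.062,-0.06],"claw": 0},{"turn": [0,0,0],"dp": [0.5,-0.068,-0.06],"claw": 0},{"turn": [0,0,0],"dp": [0.55,-0.074,-0.06],"claw": 0}]'

```text
t: 12.47
ee_pos: [475.5, 183.7, -7.2]
orientation: [-1.566, 0.091, -0.094]
ft_force: [-5.1, 0.6, 3.7]
width: 0.2
```

```bash
python3 - <<'E'
from h import *
from tube import tube
d=grab('scene','s13'); o,R=st(); P=cloud(d)
tube(d,0,34,True); print((np.append(v2w(-119,0),o['ee_pos'][2])-o['ee_pos'])/80, turnto(R,th))
crop(d,240,110,400,230,5,'s13c')
E
```

```text
t 12.52 pos [476.8 183.8  -7.1] vb [-1.394e+02  1.000e-01] jawx [ 0.993 -0.118  0.003] ty [ 0.004  0.003 -1.   ] F [-1.4  0.2  0. ] w 0.2
y@x0 0.4 slope 0.006 z 33.18698002494925 n 867 rms 1.86 x ext [-128. -123.   51.   53.]
[ 0.25246342 -0.03121901  0.        ] [-9.91527145e-04  1.19449070e-03 -9.93354946e-05]
```

View pics/s13c.png

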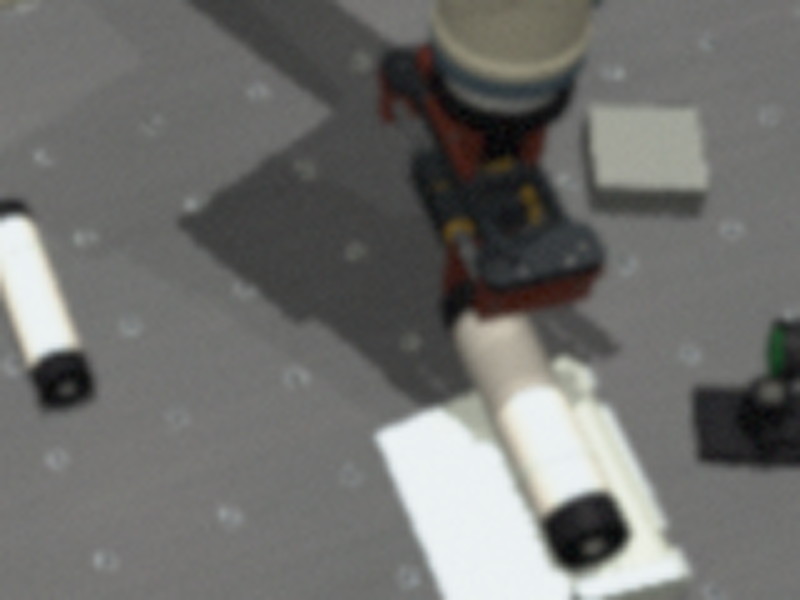

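>>> jog_arm --steps '[{"turn": [0,0,0],"dp": [0.04,-0.005,0],"claw": 0},{"turn": [0,0,0],"dp": [0.08,-0.01,0],"claw": 0},{"turn": [0,0,0],"dp": [0.12,-0.015,0],"claw": 0},{"turn": [0,0,0],"dp": [0.15,-0.02,0],"claw": 0},{"turn": [0,0,0],"dp": [0.18,-0.023,0],"claw": 0},{"turn": [0,0,0],"dp": [0.2,-0.025,0],"claw": 0},{"turn": [0,0,0],"dp": [0.22,-0.027,0],"claw": 0},{"turn": [0,0,0],"dp": [0.22,-0.027,0],"claw": 0}]'

```text
t: 13.18
ee_pos: [494.8, 181.7, -7.1]
orientation: [-1.565, 0.089, -0.096]
ft_force: [-1.2, -0.2, 0.4]
width: 0.0
```

>>> jog_arm --steps '[{"turn": [0,0,0],"dp": [0.015,-0.002,0],"claw": 0},{"turn": [0,0,0],"dp": [0.03,-0.004,0],"claw": 0},{"turn": [0,0,0],"dp": [0.03,-0.004,0],"claw": 0}]'

```text
t: 13.43
ee_pos: [497.6, 181.4, -7.1]
orientation: [-1.565, 0.089, -0.096]
ft_force: [-1.3, 0.1, -0.4]
width: 0.3
```

```bash
python3 - <<'E'
from h import *
from tube import tube
d=grab('scene','s14'); o,R=st(); P=cloud(d)
tube(d,0,34,True); print((np.append(v2w(-119,0),o['ee_pos'][2])-o['ee_pos'])/80, turnto(R,th))
crop(d,320,190,400,250,10,'s14c')
E
```

```text
t 13.48 pos [497.5 181.3  -7.1] vb [-1.184e+02  1.000e-01] jawx [ 0.993 -0.118  0.004] ty [ 0.005  0.003 -1.   ] F [-1.9 -0.1 -0.8] w 0.5
y@x0 0.5 slope -0.002 z 33.1530797238395 n 746 rms 1.68 x ext [-111. -103.   52.   54.]
[-0.0071113  -0.00013903  0.        ] [-1.03757461e-03  1.50352136e-03 -8.83183524e-05]
```

View pics/s14c.png

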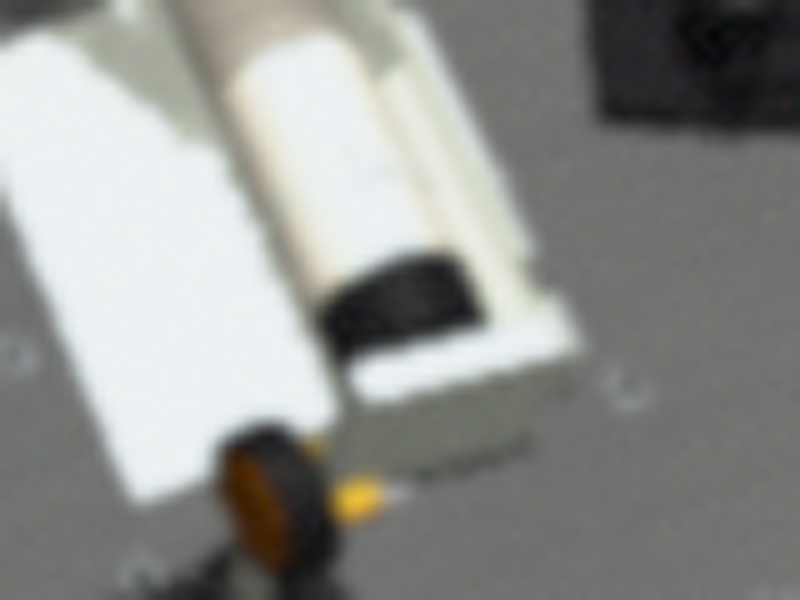

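>>> jog_arm --steps '[{"turn": [0,0,0],"dp": [0.015,-0.002,0],"claw": 0},{"turn": [0,0,0],"dp": [0.025,-0.003,0],"claw": 0},{"turn": [0,0,0],"dp": [0.025,-0.003,0],"claw": 0}]'

```text
t: 13.73
ee_pos: [499.6, 181.1, -7.1]
orientation: [-1.565, 0.089, -0.096]
ft_force: [-3.1, -0.2, 0.5]
width: 0.7
```

>>> jog_arm --steps '[{"turn": [0,0,0],"dp": [0.012,-0.002,0],"claw": 0},{"turn": [0,0,0],"dp": [0.025,-0.003,0],"claw": 0},{"turn": [0,0,0],"dp": [0.025,-0.003,0],"claw": 0}]'

```text
t: 13.98
ee_pos: [499.4, 181.0, -7.2]
orientation: [-1.566, 0.092, -0.093]
ft_force: [-10.2, 3.2, 5.0]
width: 0.6
```

```bash
python3 - <<'E'
from h import *
from tube import tube
d=grab('scene','s15'); o,R=st()
crop(d,320,190,400,250,10,'s15c')
print((np.abs(d['img'].astype(int)-load('s14')['img'])[190:250,320:400]).max(), (np.abs(d['img'].astype(int)-load('s14')['img'])[190:250,320:400].sum(-1)>60).sum())
E
```

```text
t 14.03 pos [499.5 180.9  -7.2] vb [-1.165e+02 -1.000e-01] jawx [ 0.993 -0.118  0.001] ty [ 0.001  0.003 -1.   ] F [-10.5   4.5   6.1] w 0.2
68 56
```

View pics/s15c.png

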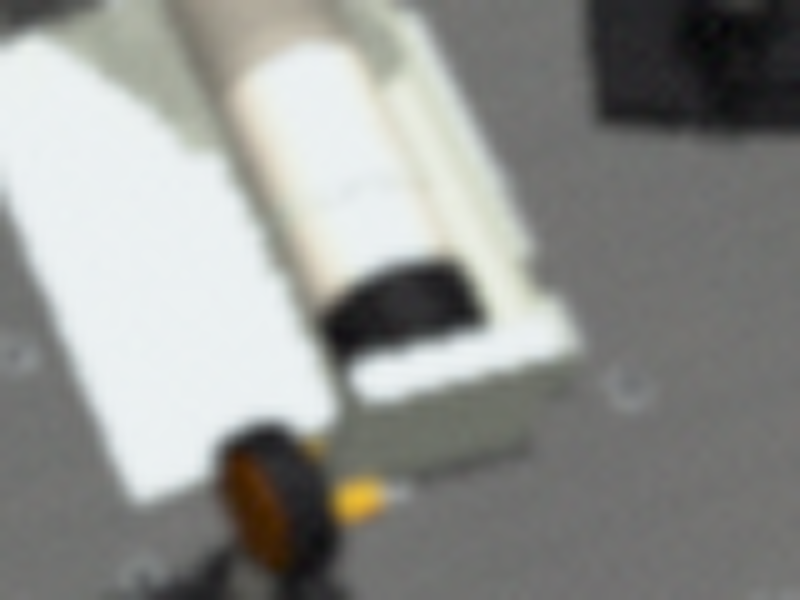

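>>> jog_arm --steps '[{"turn": [0,0,0],"dp": [-0.05,0.006,0],"claw": 0},{"turn": [0,0,0],"dp": [-0.15,0.018,0],"claw": 0},{"turn": [0,0,0],"dp": [-0.35,0.042,0],"claw": 0},{"turn": [0,0,0],"dp": [-0.6,0.07,0],"claw": 0},{"turn": [0,0,0],"dp": [-0.6,0.07,0],"claw": 0},{"turn": [0,0,0],"dp": [-0.6,0.07,0.4],"claw": 0},{"turn": [0,0,0],"dp": [-0.6,0.07,0.9],"claw": 0},{"turn": [0,0,0],"dp": [-0.6,0.07,0.9],"claw": 0},{"turn": [0,0,0],"dp": [-0.6,0.07,0.9],"claw": 0}]'

```text
t: 14.78
ee_pos: [454.3, 187.5, 67.1]
orientation: [-1.563, 0.087, -0.098]
ft_force: [-0.6, -1.5, -0.4]
width: 0.5
```

>>> jog_arm --steps '[{"turn": [0,0,0],"dp": [-0.3,0.1,0.4],"claw": 0},{"turn": [0,0,0],"dp": [-0.5,0.3,0.9],"claw": 0},{"turn": [0,0,0],"dp": [-0.5,0.3,0.9],"claw": 0},{"turn": [0,0,0],"dp": [-0.5,0.3,0.9],"claw": 0},{"turn": [0,0,0],"dp": [-0.5,0.3,0.9],"claw": 0},{"turn": [0,0,0],"dp": [-0.5,0.3,0.9],"claw": 0}]'

```text
t: 15.28
ee_pos: [414.0, 210.8, 137.7]
orientation: [-1.564, 0.089, -0.097]
ft_force: [0.3, 0.1, 0.8]
width: 0.3
```

```bash
python3 - <<'E'
from h import *
from tube import tube
d=grab('scene','s16'); t=grab('top','t16'); o,R=st(); print(o['qvel'].round(3))
tube(d,0,34,True,-15); tube(t,0,34,True,-15)
im=cv2.cvtColor(d['img'],cv2.COLOR_RGB2BGR)[110:260,240:400]; cv2.imwrite('pics/s16c.png',cv2.resize(im,None,fx=5,fy=4,interpolation=cv2.INTER_CUBIC))
im=cv2.cvtColor(t['img'],cv2.COLOR_RGB2BGR)[150:270,180:340]; im=cv2.resize(im,None,fx=5,fy=5,interpolation=cv2.INTER_CUBIC)
for (x,y,z) in [(-105,0,56),(75,0,56)]:
    u,v=pix(t,[*v2w(x,y),z]); cv2.circle(im,(int((u-180+.5)*5),int((v-150+.5)*5)),3,(0,0,255),-1)
cv2.imwrite('pics/t16c.png',im)
E
```

```text
t 15.38 pos [413.9 210.7 137.6] vb [-205.    19.4] jawx [ 0.993 -0.118  0.005] ty [ 0.005  0.004 -1.   ] F [ 1.   0.1 -0. ] w 0.8
[-0.002 -0.004 -0.001 -0.     0.005  0.001]
y@x0 0.5 slope 0.004 z 33.081137837766164 n 1041 rms 1.93 x ext [-104. -100.   86.   87.]
y@x0 0.2 slope 0.007 z 34.31436595884038 n 1266 rms 2.15 x ext [-104. -101.   82.   86.]
```

View pics/s16c.png

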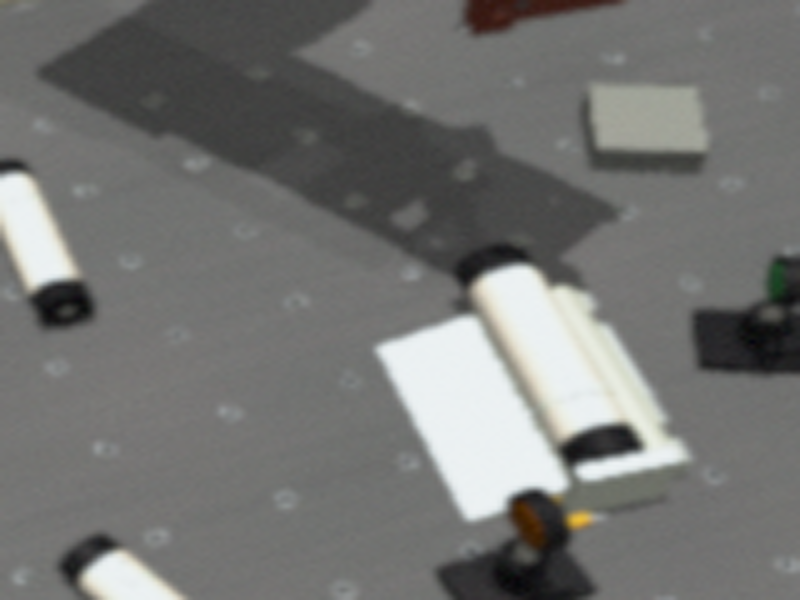

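View pics/t16c.png

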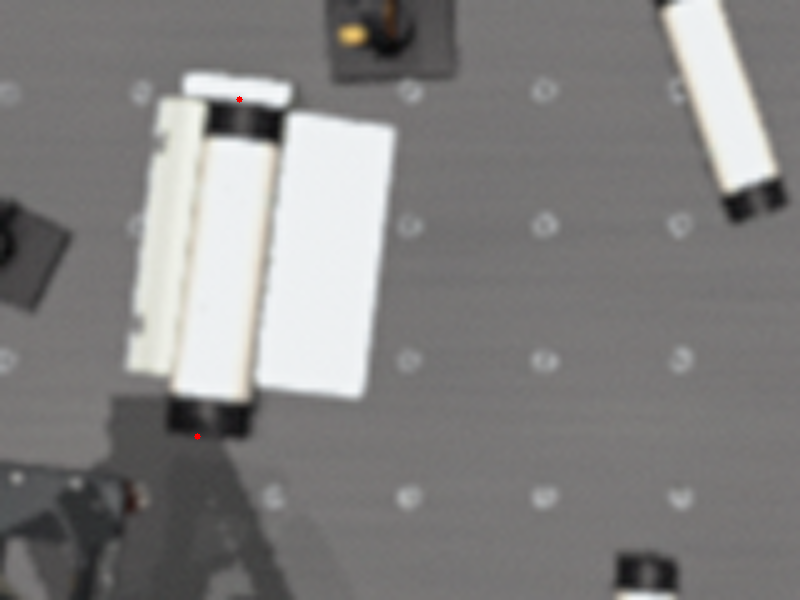

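```bash
python3 - <<'E'
from h import *
print(ctrl.close_job())
E
```

```text
the job is handed in; nothing more can be done
None
```

I rolled the 180 mm tube up the ramp into the groove with the open fingers. I then slid it to the end stop by pushing its free end with the closed fingers. The job was handed in at about 15.4 s; it reports no verdict.

- **Tube in the groove:** both cameras put the axis within about 0.5 mm of the groove's centre plane and 33–34 mm above the table, with a slope below 0.01 rad.
- **Home against the stop:** the wrist force rose to about 10 N with no further travel at the stop. The free end then measured about x = -104 mm, against -105 mm nominal.
- **Hand and bystanders:** the hand is clear, with no contact force. The bystanders near the block look unmoved in the last pictures. I did not measure their positions again.

**Disagreement:** the fingertips showed in the camera about 30 mm higher than the reported TCP height. My first push therefore passed over the tube without touching it. I backed off, lowered the hand until the picture showed the right height, and used that offset for the rest of the job.

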